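Count to the third gap and file the sample cassette

ROBOT

A 6-joint arm with a two-finger parallel gripper is mounted at the origin on the work surface. World frame = base frame: x ahead of the robot, y to its left, z up, the work surface at z = 0. Lengths are in m, angles in rad, forces in N, time in s.
With the tool pointing down it reaches from about 0.25 to 0.775 m from the base axis. Payload 4 kg.
Tool frame: the origin (TCP) lies at the very end of the fingers, on their centre line; the grasp point (between the pads) lies arm.grasp_offset behind it (arm.grasp_offset is the distance from the TCP to the grasp point, in m); z points along the fingers, y is the line along which they close (so a half turn about z gives the same grasp; the last joint's range is limited). The gripper opens to 94 mm and grips with 3 to 60 N. Pads are 16 mm wide; open, the fingers measure 119 mm over their backs; the gripper's body (75 mm by 177 mm) begins 78 mm behind the grasp point.
Start: joints at [-1.359, 0.087, 1.371, -0, 1.684, -0.103], TCP at [0.17, -0.523, 0.206] pointing down, gripper open.
Joint ranges: [-3.1, 3.1], [-0.76, 2.03], [0.27, 2.55], [-1.08, 4.22], [0.17, 2.65], [-2.57, 2.57]. Speed limits (rad/s): [2.79, 2.79, 3.14, 3.14, 3.14, 3.14].

INTERFACE

Orientations are given as a rotation vector (axis times angle).
In Python, from station import arm, optics gives the robot as it stands. The module is installed in compiled form; this text tells all that it offers. Calls block until the motion is done:
- arm.move_ptp(position, orientation): joint-space move of the TCP to a pose.
- arm.movel(position, attitude=None, max_speed=0.15): straight line of the TCP; attitude=None keeps the orientation; max_speed is the mean speed in m/s.
- arm.goto_joints(angles): joint-space move.
- arm.move_gripper(opening, effort=None): finger opening in m; effort is the grip in N (None keeps the last); returns when the fingers have stopped.
- arm.hold(seconds).
- arm.inverse_kinematics(position, orientation): joint angles nearest the present ones, or None.
- optics.read_camera(name): name is "side" or "top"; returns a dict with "frame" (420x560x3 uint8, red, green, blue), "range_z" (420x560 float32, m along the optical axis (not along the pixel's ray), 0 where there is no reading), "mtx" (3x3 intrinsics, pixels), "k1" (the pictures are not rectified: a ray, as slopes to the right and down, at radius r is drawn at 1 + k1 r^2 times it, then the intrinsics apply), "position" and "rotation" of the camera in the world. Camera axes: x right, y down, z forward; pixel columns grow to the right and rows downward; lengths in m; the calibration is good to about 2 mm. A picture is of the moment at which its call begins.
A pose or a line that the arm cannot do raises arm.Unreachable and nothing moves.
- arm.sign_off(): hands the job in; it is judged then, once.
Readings, each from a call of its own:
- arm.current_clock(): time.
- arm.current_qpos(): joint angles.
- arm.current_qd(): joint speeds.
- arm.current_joint_efforts(): joint torques, N m.
- arm.current_ee_pos(): TCP position.
- arm.current_eef_rot(): TCP orientation.
- arm.current_contact_force(): force on the tool from outside, world axes, zero at the start.
- arm.current_torque(): the same for the moment, N m.
- arm.current_gripper_width(): finger opening in m.
- arm.current_grasp_force(): force on a finger pad.
Only numpy, scipy, OpenCV 4.12 (cv2) and the standard library are available. Lean on these libraries where they do the work, as an engineer would, in place of code of your own. Each camera call takes 0.05 s, during which the arm holds its last target. There are 200 camera calls.

TASK

File the orange-lidded sample cassette in the third gap of the divider rack, counting gaps from the red post. First, leaving the carriage where it is, run a fingertip along the rail's yellow bumps from the red post, touching the first, second and third bump in that order and none beyond the third; then push the carriage along until it stands before that gap and push the cassette out of it, into the gap, fully home against the back panel. Only push: never lift or tip the cassette, put it into no other gap, and leave the other cassettes and everything else on the table alone.

Things in the scene. Friction and masses are not known exactly. Their poses are not given: they have to be found in the camera images.
- rack: grey and stainless divider rack, fixed. Origin on the table, mid-rack; its x runs from the gaps' open fronts to the back panel, y along the row of gaps, z up. Six gaps, 46 mm centre to centre, 42 mm wide between 4 mm dividers with rounded front ends at x = -31 mm; back panel face x = +30 mm. Heights above table: gap floor 20, divider tops 52, panel top 64 mm
- apron_mid (a point): middle of the top of the rack's grey apron in front of the gaps, 14 mm above the table, at rack x = -78 mm, y = 0. The apron reaches from rack x = -122 to -41 mm and y = -165 to +165 mm; the carriage runs along it in rack y
- red_post: red upright post, 22 x 18 x 84 mm, at one end of the rack, beside the rail's end; gaps are counted from this post. It may stand at either end (rack y about +155 or -155 mm). Origin at the middle of its foot
- rail_mid (a point): middle of the flat top of the rack's black rail, 72 mm above the table, at rack x = +42 mm just behind the back panel; the rail is fixed, 284 mm long in rack y, 14 mm wide in rack x
- carriage_mid (a point): blue-sided aluminium carriage sliding along rack y before the gaps; stays where left (about 1.5 N moves it). Tray open at both ends, 64 mm long (rack x -110 to -46 mm), 44 mm wide outside, 38 inside; floor 22 mm, wall tops 46 mm above the table, walls' outer sides flat from 22 to 46 mm. Point: middle of its floor; axes as the rack's
- cassette_mid (a point): loose cassette standing in the carriage: white, orange lid, 70 mm long (x) x 34 wide (y) x 40 high, about 0.12 kg. Point: its centre. Its rear end sticks about 11 mm out of the carriage on the side away from the gaps. Fully home, its front meets the back panel, its centre is at rack x = -5 mm and its rear end still sticks 9 mm out before the dividers
- pad1: yellow half-round bump on the rail, one behind each gap: pad1 at rack y = +115 mm, then every 46 mm to pad6 at -115 mm; this is number 1 in that row (not counted from the red post). 13 mm in rack x, 14 mm in rack y, 4 mm proud of the rail; sprung, sinks flush under about 4 N, comes back up. Origin on its crest, 76 mm above the table, rack x = +42 mm
- pad2: yellow half-round bump on the rail, one behind each gap: pad1 at rack y = +115 mm, then every 46 mm to pad6 at -115 mm; this is number 2 in that row (not counted from the red post). 13 mm in rack x, 14 mm in rack y, 4 mm proud of the rail; sprung, sinks flush under about 4 N, comes back up. Origin on its crest, 76 mm above the table, rack x = +42 mm
- pad3: yellow half-round bump on the rail, one behind each gap: pad1 at rack y = +115 mm, then every 46 mm to pad6 at -115 mm; this is number 3 in that row (not counted from the red post). 13 mm in rack x, 14 mm in rack y, 4 mm proud of the rail; sprung, sinks flush under about 4 N, comes back up. Origin on its crest, 76 mm above the table, rack x = +42 mm
- pad4: yellow half-round bump on the rail, one behind each gap: pad1 at rack y = +115 mm, then every 46 mm to pad6 at -115 mm; this is number 4 in that row (not counted from the red post). 13 mm in rack x, 14 mm in rack y, 4 mm proud of the rail; sprung, sinks flush under about 4 N, comes back up. Origin on its crest, 76 mm above the table, rack x = +42 mm
- pad5: yellow half-round bump on the rail, one behind each gap: pad1 at rack y = +115 mm, then every 46 mm to pad6 at -115 mm; this is number 5 in that row (not counted from the red post). 13 mm in rack x, 14 mm in rack y, 4 mm proud of the rail; sprung, sinks flush under about 4 N, comes back up. Origin on its crest, 76 mm above the table, rack x = +42 mm
- pad6: yellow half-round bump on the rail, one behind each gap: pad1 at rack y = +115 mm, then every 46 mm to pad6 at -115 mm; this is number 6 in that row (not counted from the red post). 13 mm in rack x, 14 mm in rack y, 4 mm proud of the rail; sprung, sinks flush under about 4 N, comes back up. Origin on its crest, 76 mm above the table, rack x = +42 mm
- filed_blue_mid (a point): another cassette of the same size with a blue lid, already filed fully home in a gap; leave it. Point at its centre
- filed_green_mid (a point): another cassette of the same size with a green lid, already filed fully home in a gap; leave it. Point at its centre
- herb_jar: glass jar, 68 mm across, 85 mm high, green cap, beside the rack; origin under its centre
- amber_bottle: amber bottle, 54 mm across, 130 mm high; origin under its centre
- steel_cup: steel mug, 72 mm across, 75 mm high; origin under its centre
- spoon_grip (a point): steel spoon lying on the table; point on its handle
- dish: white bowl, 90 mm across, 35 mm high; origin under its centre
Mind the look-alikes: they are no part of the job. What is shaped like the part that bears cassette_mid but brown or pink is not meant.

How it is judged:
By the outcome, as a careful person would: the job done as asked, in the order asked, and still so for the second after the job is handed in, with the robot touching nothing.
It also fails if it takes over 64 s, if anything falls off the work surface, if the arm or the gripper's body presses on something with over 40 N, if the wrist force passes 120 N, or if a joint passes its speed limit or range.

## Working session

There is one attempt and no reset: what is moved stays moved. The work goes in short steps, each a Python script; the robot and the scene stay as the last script left them, time stands still between calls to the robot, and variables do not carry over. Pictures are saved under pics/ and viewed, at most 10 in all, crops included, and the job is handed in when it is done.

```bash
mkdir -p pics; cat > h.py <<'E'
import numpy as np, cv2
from station import arm, optics
def cam(n):
    c=optics.read_camera(n); np.savez('%s.npz'%n,**c); return c
def world(c,u=None,v=None):
    K=c['mtx']; h,w=c['range_z'].shape
    uu,vv=np.meshgrid(np.arange(w),np.arange(h))
    p=np.stack([uu.ravel(),vv.ravel()],1).astype(float)[:,None]
    n=cv2.undistortPoints(p,K,np.array([float(c['k1']),0,0,0]))[:,0].reshape(h,w,2)
    z=c['range_z'][...,None]
    P=np.concatenate([n*z,z],2)
    return P@np.array(c['rotation']).reshape(3,3).T+c['position']
E
python3 - <<'E'
from h import *
for n in('side','top'):
    c=cam(n); cv2.imwrite('pics/%s0.png'%n,cv2.resize(c['frame'][...,::-1],(784,588)))
    print(n,c['position'],c['rotation'],c['mtx'],c['k1'])
print(arm.current_clock(),arm.current_eef_rot(),arm.grasp_offset)
E
```

```text
side [0.08242839 0.8663005  0.97064535] [-0.65438463  2.65395735 -1.12844406] [[485.31922825   0.         270.58836811]
 [  0.         485.31922825 206.97729278]
 [  0.           0.           1.        ]] -0.12793506659800818
top [0.24026299 0.01546364 1.56810434] [-2.10860468  2.14967907 -0.17110853] [[514.64735421   0.         279.38414376]
 [  0.         514.64735421 208.19889331]
 [  0.           0.           1.        ]] 0.02664027516687944
0.1 [-3.10082352e+00 -4.92190973e-01  1.59652621e-04] 0.0188
```

View pics/top0.png

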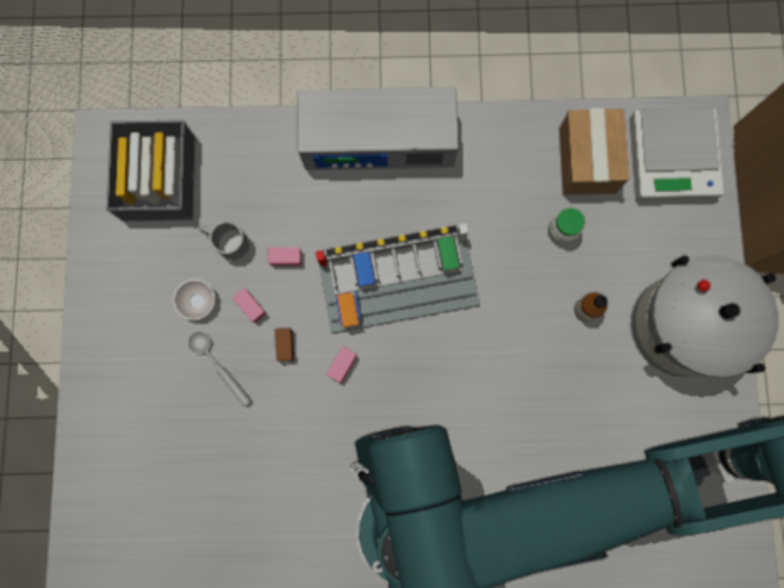

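View pics/side0.png

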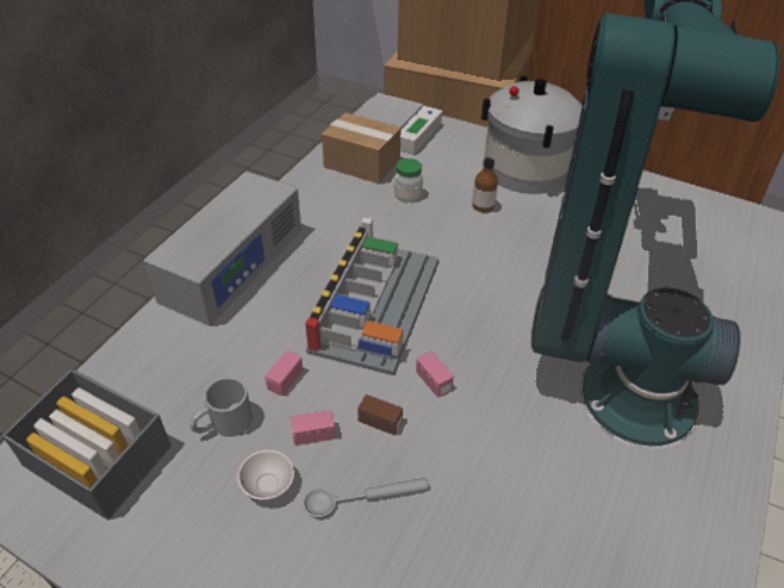

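The red post is at (322,256) in the top view, on the rack's +y end; x runs up the image. The white post opposite is at (463,229). The blue lid is in gap 2 and the green lid in gap 6. The orange-lidded cassette at (348,310) stands in the blue-sided carriage near gap 1. The cassette-like blocks, pink at (284,256), (249,305), (342,365) and brown at (284,344), are not meant. Only the one at (348,310) has an orange lid and stands in the carriage. Next I'll measure and confirm it with one crop.

```bash
cat >> h.py <<'E'
def onplane(c,uv,z):
    from scipy.spatial.transform import Rotation as R
    r=np.array(c['rotation']); r=r if r.shape==(3,3) else R.from_rotvec(r).as_matrix()
    n=cv2.undistortPoints(np.array(uv,float).reshape(-1,1,2),c['mtx'],np.array([float(c['k1']),0,0,0]))[:,0]
    # distortion model: drawn = (1+k1 r^2) * ray
    d=np.c_[n,np.ones(len(n))]@r.T; p=c['position']
    return p+d*((z-p[2])/d[:,2])[:,None]
def blobs(c,lo,hi,amin,box):
    hsv=cv2.cvtColor(c['frame'],cv2.COLOR_RGB2HSV); m=cv2.inRange(hsv,lo,hi)
    k=np.zeros_like(m); x0,y0,x1,y1=box; k[y0:y1,x0:x1]=255
    n,_,s,ce=cv2.connectedComponentsWithStats(m&k)
    return [(ce[i],s[i,4]) for i in range(1,n) if s[i,4]>=amin]
E
python3 - <<'E'
from h import *
for n,box in(('top',(222,150,345,240)),('side',(205,150,320,260))):
    c=dict(np.load(n+'.npz'))
    for nm,lo,hi,a,z in(('pad',(20,120,80),(35,255,255),4,.075),('orange',(6,150,120),(17,255,255),40,.062),('red',(0,150,60),(4,255,255),10,.084),
      ('blue',(105,120,60),(120,255,255),20,.06),('green',(55,120,40),(80,255,255),20,.06)):
        for ce,s in blobs(c,lo,hi,a,box): print(n,nm,ce.round(1),s,onplane(c,ce,z)[0].round(4), c['range_z'][int(round(ce[1])),int(round(ce[0]))])
c=dict(np.load('top.npz')); a=cv2.resize(c['frame'][155:240,220:345,::-1],(500,340),interpolation=cv2.INTER_CUBIC)
c=dict(np.load('side.npz')); b=cv2.resize(c['frame'][150:270,210:320,::-1],(312,340),interpolation=cv2.INTER_CUBIC)[:,:300]
cv2.imwrite('pics/crop1.png',np.hstack([a,b]))
E
```

```text
top pad [317.  164.3] 22 [ 0.6258 -0.0885  0.075 ] 1.5348718
top pad [301.8 167.1] 23 [ 0.6181 -0.043   0.075 ] 1.5299549
top pad [286.6 169.9] 23 [0.6104 0.0025 0.075 ] 1.533441
top pad [271.6 172.6] 23 [0.6032 0.0472 0.075 ] 1.5269933
top pad [256.5 175.5] 22 [0.5952 0.0923 0.075 ] 1.5268867
top pad [241.4 178.5] 24 [0.5869 0.1374 0.075 ] 1.5228888
top orange [248.1 221. ] 242 [0.4607 0.1193 0.062 ] 1.5216566
top red [229.2 184. ] 48 [0.569  0.1727 0.084 ] 1.5206825
top blue [259.6 191.9] 250 [0.5482 0.0844 0.06  ] 1.5306734
top blue [255.4 219.3] 22 [0.4657 0.0978 0.06  ] 1.5341772
top green [319.9 180.6] 234 [ 0.5792 -0.0969  0.06  ] 1.5405308
side pad [255.8 167.4] 18 [ 0.6256 -0.0842  0.075 ] 1.4084853
side pad [250.2 177.2] 19 [ 0.6186 -0.0384  0.075 ] 1.3793805
side pad [244.6 187.2] 21 [0.6112 0.0061 0.075 ] 1.3474681
side pad [239. 198.] 21 [0.6027 0.0515 0.075 ] 1.3139374
side pad [232.8 209.1] 23 [0.5954 0.0965 0.075 ] 1.2837261
side pad [226.3 221. ] 26 [0.5876 0.1423 0.075 ] 1.2523675
side orange [272.7 236.6] 265 [0.462  0.1239 0.062 ] 1.230075
side red [222.5 229.9] 44 [0.5747 0.1805 0.084 ] 1.2140529
side blue [249.4 217.2] 239 [0.5495 0.0893 0.06  ] 1.2816544
side blue [267.7 248. ] 126 [0.4562 0.1622 0.06  ] 1.2387288
side green [270.8 174.6] 150 [ 0.5802 -0.0916  0.06  ] 1.4078748
```

View pics/crop1.png

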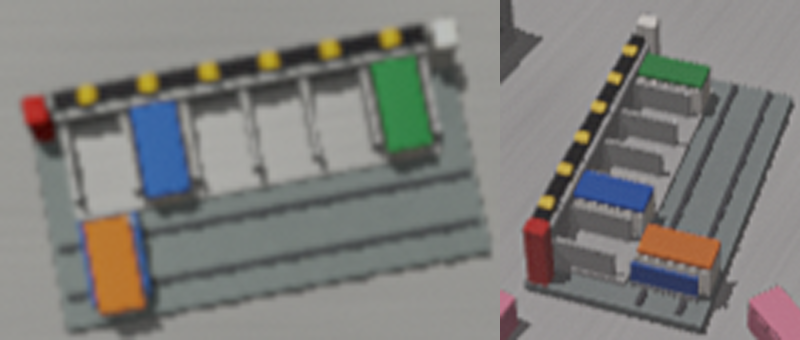

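The crop confirms the orange-lidded cassette in the blue-sided carriage before gap 1. Gap 3, counted from the red post, is empty and lies at rack y = +23. I'll average the two cameras' fits, then run the bumps in small steps, logging force.

```bash
cat >> h.py <<'E'
from scipy.spatial.transform import Rotation as R
top=np.array([[.6258,-.0885],[.6181,-.043],[.6104,.0025],[.6032,.0472],[.5952,.0923],[.5869,.1374]])
sid=np.array([[.6256,-.0842],[.6186,-.0384],[.6112,.0061],[.6027,.0515],[.5954,.0965],[.5876,.1423]])
pp=(top+sid)/2
ys=np.array([-115,-69,-23,23,69,115])/1e3
c0=pp.mean(0); s=(ys[:,None]*pp).sum(0); yd=s/np.linalg.norm(s); xd=np.array([yd[1],-yd[0]])
O=c0-.042*xd
def W(x,y,z): return np.r_[O+x/1e3*xd+y/1e3*yd, z/1e3]
def rk(p): d=np.asarray(p)[:2]-O; return np.r_[d@xd,d@yd]*1e3
def ori(sgn=1):
    yt=np.r_[sgn*xd,0]; zt=np.array([0,0,-1.]); return R.from_matrix(np.c_[np.cross(yt,zt),yt,zt]).as_rotvec()
def L(x,y,z,v=.15): arm.movel(W(x,y,z),max_speed=v)
def F():
    f=arm.current_contact_force(); return np.round([f[0]*xd[0]+f[1]*xd[1],f[0]*yd[0]+f[1]*yd[1],f[2]],1)
E
python3 - <<'E'
from h import *
print(np.degrees(np.arctan2(xd[1],xd[0])),O,rk([.46135,.1216]),rk([.4607,.1193]),rk([.462,.1239]))
print('blue',rk([.5489,.0868]),'green',rk([.5797,-.0943]))
sol={}
for sg in(1,-1):
    for p in((42,132,150),(42,20,74),(-78,170,30),(-150,23,30),(-60,23,30)):
        q=arm.inverse_kinematics(W(*p),ori(sg)); print(sg,p,None if q is None else np.round(q,2))
        sol[sg,p]=q
E
```

```text
9.662852360281295 [0.56532087 0.01975862] [-85.4016861 117.8480423] [-86.42851984 115.68977621] [-84.37485237 120.00630838]
blue [-4.93499078 68.84647656] green [  -4.96964867 -114.85395566]
1 (42, 132, 150) [ 0.17  0.23  1.32  0.    1.59 -0.  ]
1 (42, 20, 74) [-0.02  0.27  1.43  0.    1.45 -0.19]
1 (-78, 170, 30) [0.25 0.06 1.75 0.   1.32 0.08]
1 (-150, 23, 30) [-0.1  -0.11  1.93  0.    1.33 -0.26]
1 (-60, 23, 30) [-0.05  0.09  1.73  0.    1.33 -0.22]
-1 (42, 132, 150) None
-1 (42, 20, 74) None
-1 (-78, 170, 30) None
-1 (-150, 23, 30) None
-1 (-60, 23, 30) None
```

```bash
python3 - <<'E'
from h import *
arm.move_gripper(0.0)
p=arm.current_ee_pos(); arm.movel([p[0],p[1],.26],max_speed=.3)
arm.move_ptp(W(42,131,200),ori())
L(42,131,90); print(F(),arm.current_gripper_width(),rk(arm.current_ee_pos()),arm.current_clock())
L(42,131,74,.05); print(F())
for y in np.arange(128,17,-4): 
    L(42,y,74,.08); print(y,F(),end=' ')
L(42,20,74,.05); print(F())
L(42,20,110); print(F(),arm.current_clock())
c=cam('top')
E
```

```text
[-0.5 -0.2  0.4] 0.0002051153118551924 [ 42.78676368 130.951985  ] 5.5417
[-0.   0.1 -0.6]
128 [0.2 0.  0.2] 124 [-0.6  0.1  0.9] 120 [-0.2 -0.1  1.7] 116 [0.9 0.1 2.5] 112 [ 0.4 -0.5  2.3] 108 [-0.4  0.5  2.3] 104 [-0.4  0.   2.3] 100 [-1.  -0.4  1. ] 96 [ 0.4 -0.6  0.3] 92 [0.3 0.3 0.4] 88 [-0.6  0.4 -1. ] 84 [ 0.5  0.  -0.3] 80 [0.1 1.  1. ] 76 [-1.5  1.6  1.3] 72 [1.1 0.3 1.9] 68 [0.3 0.2 1.7] 64 [ 0.5 -0.5  1.9] 60 [0.8 0.3 2.4] 56 [-0.4 -0.9  1.8] 52 [ 0.2 -0.6  0.9] 48 [0.4 0.1 0.3] 44 [-0.8  0.2  0.3] 40 [-0.7 -0.3  1.1] 36 [-0.9  0.3  0.9] 32 [-1.   0.5  1.7] 28 [-0.6  1.1  2.5] 24 [-0.2  0.4  2.8] 20 [1.1 0.3 1.9] [ 0.6 -1.2  3.2]
[-1.1  0.7 -0.5] 13.65
```

All three bumps were felt in order, with crests at about 112, 66 and 20 in my frame. So the frame sits about 2.4 mm too far in +y, and the top camera agrees. I'll correct it and push the carriage.

```bash
echo "O=O-.0024*yd" >> h.py; python3 - <<'E'
from h import *
L(42,20,130,.3); L(-78,166,130,.3); L(-78,166,30,.15); print(F())
L(-78,145,30,.1); print(F()); L(-78,100,30,.1); print(F()); L(-78,54,30,.06); print(F(), rk(arm.current_ee_pos()))
L(-78,70,30,.1); L(-78,70,130,.3); L(-150,70,130,.3); print(arm.current_clock())
for n,box in(('top',(222,150,345,240)),('side',(205,150,320,260))):
    c=cam(n)
    for nm,lo,hi in(('or',(6,150,120),(17,255,255)),('blue',(105,120,60),(120,255,255))):
        for ce,s in blobs(c,lo,hi,15,box): print(n,nm,ce.round(1),s,rk(onplane(c,ce,.062)[0]).round(1))
c=dict(np.load('top.npz')); a=cv2.resize(c['frame'][155:240,220:345,::-1],(500,340),interpolation=cv2.INTER_CUBIC)
c=dict(np.load('side.npz')); b=cv2.resize(c['frame'][150:270,210:320,::-1],(312,340),interpolation=cv2.INTER_CUBIC)[:,:300]
cv2.imwrite('pics/crop2.png',np.hstack([a,b]))
E
```

```text
[ 0.1 -0.5 -0.1]
[ 0.3 -0.2  0.4]
[ 0.5  0.3 -0. ]
[-0.4  0.5  0.4] [-77.77074889  53.53035527]
18.6083
top blue [259.  189.1] 186 [ 2.3 69.2]
side or [281.5 211.1] 179 [-78.4  27.2]
side blue [249.5 217.2] 241 [-4.9 75.5]
side blue [278.8 222.1] 122 [-83.9  68.5]
```

View pics/crop2.png

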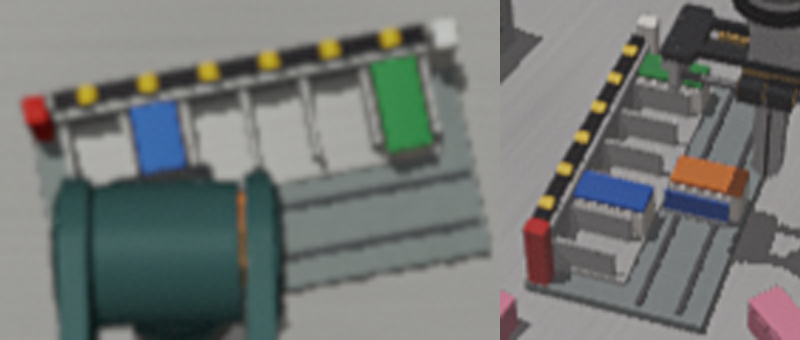

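The side view shows the carriage standing before gap 3, at about (705,185) in the crop. The arm hides it from above, so I'll step aside once to check.

```bash
python3 - <<'E'
from h import *
L(-150,-160,130,.3)
for n,box in(('top',(222,150,345,240)),('side',(205,150,320,260))):
    c=cam(n)
    for nm,lo,hi in(('or',(6,150,120),(17,255,255)),('blue',(105,120,60),(120,255,255))):
        for ce,s in blobs(c,lo,hi,6,box): print(n,nm,ce.round(1),s,rk(onplane(c,ce,.062)[0]).round(1))
c=dict(np.load('top.npz')); cv2.imwrite('pics/crop3.png',cv2.resize(c['frame'][155:240,220:345,::-1],(750,510),interpolation=cv2.INTER_CUBIC))
E
```

```text
top or [280.  215.2] 232 [-86.9  22.1]
top blue [259.6 192. ] 249 [-6.5 69. ]
top blue [286.6 210.6] 11 [-77.2   0.3]
top blue [288.4 219.1] 7 [-1.032e+02 -1.000e-01]
side or [283.9 211.6] 223 [-85.  27.]
side blue [249.4 217.1] 237 [-4.6 75.3]
side blue [278.8 222. ] 121 [-83.8  68.5]
```

View pics/crop3.png

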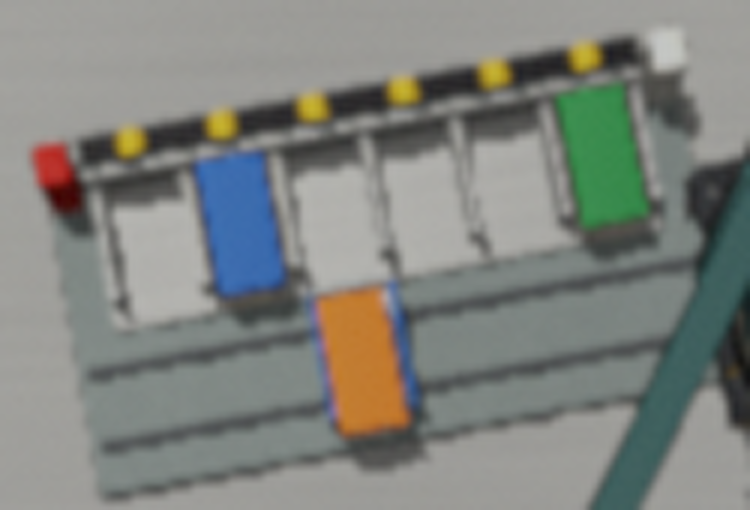

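The carriage is aligned with gap 3: the cassette is at y = 22.1 and the blue one reads 69.0, as it should. Now I'll push it in, finger inside the tray, watching force.

```bash
python3 - <<'E'
from h import *
L(-165,-100,130,.3); L(-165,23,130,.3); L(-165,23,32,.2); print(F())
x=-140; L(x,23,32,.1)
while x<-46:
    x+=4 if x<-62 else 1.0
    L(x,23,32,.06); arm.hold(.05); f=F(); print(x,rk(arm.current_ee_pos()).round(1),f)
    if f[0]<-7: break
print(arm.current_clock())
c=cam('side'); 
for n,box in(('side',(205,150,320,260)),):
    for ce,s in blobs(c,(6,150,120),(17,255,255),6,box): print(n,ce.round(1),s,rk(onplane(c,ce,.061)[0]).round(1))
E
```

```text
[0.  0.  0.7]
-136 [-136.3   23.1] [0.2 0.6 0.4]
-132 [-132.   23.] [ 0.4  0.6 -0.1]
-128 [-127.8   23. ] [-0.3  0.4 -0.2]
-124 [-123.8   23. ] [-0.5 -0.6  0.2]
-120 [-119.8   23. ] [ 0.  -0.1 -0.5]
-116 [-115.8   23. ] [ 0.6 -0.3  0.1]
-112 [-111.8   23. ] [-0.5  0.1  0.5]
-108 [-107.8   23. ] [ 0.4 -0.3  0.9]
-104 [-103.8   23. ] [-0.4  0.  -0.3]
-100 [-99.8  23. ] [ 0.6 -0.5 -0. ]
-96 [-95.7  23. ] [-0.4  0.5  0.8]
-92 [-91.7  23. ] [-0.4 -0.3 -0.6]
-88 [-87.8  23. ] [-0.4 -0.3  0. ]
-84 [-83.8  23. ] [-0.7 -0.1 -0.1]
-80 [-79.8  23. ] [0.4 0.2 0.8]
-76 [-75.8  23. ] [-0.2 -0.7 -0.5]
-72 [-71.8  23. ] [ 0.7 -0.1  0.4]
-68 [-67.8  23. ] [-0.3  0.1  0.5]
-64 [-63.8  23. ] [-0.9  0.  -0.4]
-60 [-59.8  23. ] [0.3 0.1 0.4]
-59.0 [-58.9  23. ] [-0.4  0.   0.5]
-58.0 [-58.  23.] [-0.  -0.4  0.3]
-57.0 [-56.9  23. ] [-0.7 -0.6  0.4]
-56.0 [-55.9  23. ] [-0.9 -0.1  0.1]
-55.0 [-54.9  23. ] [ 0.2 -0.  -0.8]
-54.0 [-53.9  23. ] [-0.7  0.3  0.3]
-53.0 [-52.9  23. ] [ 0.1  0.1 -0.2]
-52.0 [-52.2  23. ] [-1.6 -0.5  0.6]
-51.0 [-52.2  23. ] [-6.  -0.4  3.2]
-50.0 [-52.2  23. ] [-7.6 -0.7  5.7]
30.6833
side [246.3 203.3] 56 [21.7 27.2]
side [263.5 205.2] 26 [-25.2  19.4]
```

The finger stalled at x = -52.2, which matches home for a 12.5 mm half-finger. I'll back out, clear the view and check.

```bash
python3 - <<'E'
from h import *
L(-140,23,32,.15); L(-150,23,130,.3); L(-150,-160,130,.3)
for n,box in(('top',(222,150,345,240)),('side',(205,150,320,260))):
    c=cam(n)
    for nm,lo,hi in(('or',(6,150,120),(17,255,255)),('blue',(105,120,60),(120,255,255)),('green',(55,120,40),(80,255,255))):
        for ce,s in blobs(c,lo,hi,30,box): print(n,nm,ce.round(1),s,rk(onplane(c,ce,.06)[0]).round(1))
print(F(),arm.current_clock())
c=dict(np.load('top.npz')); a=cv2.resize(c['frame'][155:240,220:345,::-1],(500,340),interpolation=cv2.INTER_CUBIC)
c=dict(np.load('side.npz')); b=cv2.resize(c['frame'][150:270,210:320,::-1],(312,340),interpolation=cv2.INTER_CUBIC)[:,:300]
cv2.imwrite('pics/crop4.png',np.hstack([a,b]))
E
```

```text
top or [275.2 188.8] 238 [-5.5 21.6]
top blue [259.6 191.9] 250 [-6. 69.]
top green [319.9 180.5] 234 [  -5.6 -115. ]
side or [255.1 205.4] 215 [-3.5 26.6]
side blue [283.1 211.5] 111 [-82.4  25.5]
side blue [249.5 217.1] 239 [-4.2 73.5]
side blue [278.5 222. ] 118 [-82.5  66.6]
side green [270.9 174.6] 142 [  -4.4 -110. ]
[-1.1 -0.2  0.3] 32.8167
```

View pics/crop4.png

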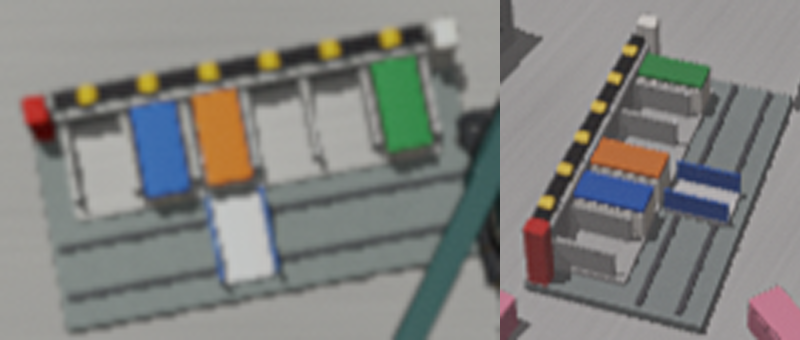

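The orange cassette is fully home in gap 3 at (222,137), level with the blue and green ones. The empty carriage stands before that gap, and nothing else has been disturbed.

```bash
python3 -c "
from h import *
print(arm.sign_off())"
```

```text
the job is handed in; nothing more can be done
None
```

The job is handed in: bumps 1, 2 and 3 were touched in order, and the orange-lidded cassette is fully home in the third gap from the red post, at about 33 s of the 64 s allowed.

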